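# Centre a pipe flange on the floating pan of a bench scale and weigh it

### The job

The steel pipe flange lies off-centre on the scale's round, springy pan and hangs over its edge. Slide it gently over the pan, without lifting or tipping it, until, once you let go and the pan has swung back, it lies centred with no part of its rim beyond the pan's edge; only then press the weigh button on the indicator box fully down and let it go. Do not lean on the scale, and leave everything else on the bench where it is.

Things in the scene. Friction and masses are not known exactly. Their poses are not given: they have to be found in the camera images.
- scale: Bench scale, fixed: round grey base 170 mm dia, origin at the centre of its underside, z up. Its round aluminium pan (120 mm dia, 6 mm thick, top 68 mm above the bench) floats on side springs: it yields 4 mm per newton of side load (250 N/m in every direction, at most 30 mm), does not sink or tilt, and swings back over the base's centre when let go. Its momentary position is not measured.
- pan_rest (a point): Centre of the pan's top face as it stands when nothing pushes it sideways (on the base's axis, 68 mm above the bench). Fixed to the base, it does not follow the pan: something slid over the pan carries the pan along until friction is overcome, then drags it at that offset.
- flange_center (a point): Loose dark steel pipe flange lying flat on the pan: a ring 110 mm outer dia, 52 mm through bore, 14 mm thick, 0.6 to 0.95 kg. The point is on its axis, half-way up (7 mm above the pan). It starts 22 to 40 mm off the pan's centre in any direction. Its friction on the pan is not known beforehand. Too wide to grasp across; closed fingers fit into the bore.
- indicator: Grey indicator box of the scale, fixed, 130 mm (its x) by 110 mm (its y), 45 mm high; origin at the centre of its underside. Dark display on the +x half of its top, weigh button on the -x half. It stands left or right of the scale, a black tray of fittings on the other side.
- weigh_top (a point): Centre of the top of the weigh button, a round plain grey button of 28 mm dia on the indicator's top; it is pressed straight down (-z).
- weigh (a joint): Travel of the weigh button: 0 is up, 0.006 m is fully down; it springs back; fully down takes about 4 N.
- tube_offcut: Bystander, to be left alone: aluminium square tube offcut, 120 x 40 x 40 mm.
- spanner: Bystander, to be left alone: steel spanner lying flat.
- wire_brush: Bystander, to be left alone: wire brush lying flat.
- coupler: Bystander, to be left alone: short steel pipe coupler, 42 dia x 30 mm.
- weld_magnet: Bystander, to be left alone: flat red welding magnet with a steel edge, about 85 x 60 x 18 mm.
- chip_hammer: Bystander, to be left alone: chipping hammer lying flat.
- spray_can: Bystander, to be left alone: upright can, 56 dia x 130 mm.
There are look-alikes about, which are no part of the job. Leave any pink look-alike of the indicator alone. Of the things that look like the part that bears flange_center, the smaller one is meant.

How it is judged:
By the outcome, as a careful person would: the job done as asked, in the order asked, and still so for the second after the job is handed in, with the robot touching nothing.
It also fails if it takes over 64 s, if anything falls off the work surface, if the arm or the gripper's body presses on something with over 40 N, if the wrist force passes 120 N, or if a joint passes its speed limit or range.

### The arm

A 6-joint arm with a two-finger parallel gripper is mounted at the origin on the work surface. World frame = base frame: x ahead of the robot, y to its left, z up, the work surface at z = 0. Lengths are in m, angles in rad, forces in N, time in s.
With the tool pointing down it reaches from about 0.375 to 0.9 m from the base axis. Payload 3.1 kg.
Tool frame: the origin (TCP) lies at the very end of the fingers, on their centre line; the grasp point (between the pads) lies 19 mm behind it; z points along the fingers, y is the direction in which the jaws open and shut (so a half turn about z gives the same grasp; the last joint's range is limited). The gripper opens to 85 mm and grips with 20 to 120 N. Pads are 22 mm wide; open, the fingers measure 114 mm over their backs; the gripper's body (76 mm by 85 mm) begins 54 mm behind the grasp point. The pads swing forward as they close: fully open they stand 13 mm farther back than shut.
Start: joints at [-1.282, 0.527, 1.433, -0, 1.181, -0.178], TCP at [0.282, -0.558, 0.231] pointing down, gripper open.
Joint ranges: [-3.08, 3.08], [-0.75, 2.2], [0.22, 2.44], [-1.43, 4.57], [0, 2.65], [-2.85, 2.85]. Speed limits (rad/s): [2.79, 2.79, 3.14, 3.14, 3.14, 3.14].

### API

Orientations are given as a rotation vector (axis times angle).
In Python, from rig import status, capture, arm gives the robot as it stands.
- The arm moves only by the shell command python3 -m handwheel 'ROWS' [FORCE]. ROWS is JSON, a list of rows, each a list of 3 entries, a list of its own where there are three numbers: the shift along the tool's x, y, z in cm, then the turn, a rotation vector about the tool's x, y, z in rad, then the closure, from 0 (fully open) to 1 (shut). A call has exactly 10 rows; each row shifts and turns the pose as measured when the row begins, along the tool's axes as they then stand; what a row does not reach is not made up. A row lasts 1/8 s, in which the tool goes at most 62.5 mm and 10.7 degrees, less where a joint would pass 70% of its speed; a pose out of reach is approached as far as the arm can. A call is refused whole if a number of a shift passes 6.25 or a number of a turn 0.188, either way. A call with a gripper value outside its range is refused whole. The fingers move at their own pace and stop on an object; FORCE is the grip in N (left out, the last holds). Time passes only in rows, so rows that do not move let the fingers close, or fill a call up. It gives the time, the measured TCP pose, the force and the opening at its end, in the units of the state.
- status.get_state(): the state, without advancing time (a new reading comes with each control period).
- capture(name): name is "scene" or "top"; returns a dict with "image" (480x640x3 uint8, red, green, blue), "fovy" (degrees; the focal length in pixels is half the picture's height over the tangent of half this angle, whatever the lens; pixels are square), "cx", "cy" (the principal point, pixels), "k1" (the pictures are not rectified: a ray, as slopes to the right and down, at radius r is drawn at 1 + k1 r^2 times it, then the intrinsics apply), "xyz" and "orientation" of the camera in the world. Camera axes: x right, y down, z forward; pixel columns grow to the right and rows downward; lengths in m; the calibration is good to about 2 mm. A picture is of the moment at which its call begins. There is no depth.
- arm.close_job(): hands the job in, once; it reports no verdict.
The state is a dict: "clock": time; "joint_pos": joint angles; "qd": joint speeds; "joint_efforts": joint torques, N m; "ee_pos": TCP position; "tool_rot": TCP orientation; "ft_force": force on the tool from outside, world axes, zero at the start; "moment": the same for the moment, N m; "finger_gap": finger opening in m.
Only numpy, scipy, OpenCV 4.12 (cv2) and the standard library are available. Lean on these libraries where they do the work, as an engineer would, in place of code of your own. Each camera call takes 0.05 s, during which the arm holds its last target.

## Working session

There is one attempt and no reset: what is moved stays moved. The work goes in short steps, Python scripts to look and compute and a shell command to move; the robot and the scene stay as the last step left them, time stands still between calls to the robot, and variables do not carry over. Pictures are saved under pics/ and viewed, and the job is handed in when it is done.

```bash
ls; mkdir -p pics
cat > h.py <<'E'
import numpy as np, cv2
from scipy.spatial.transform import Rotation as R
from rig import status, capture, arm
def cam(c):
    h,w=c["image"].shape[:2]; f=h/2/np.tan(np.radians(c["fovy"])/2)
    o=np.array(c["orientation"],float)
    M=R.from_rotvec(o).as_matrix() if o.size==3 else (R.from_quat(o).as_matrix() if o.size==4 else o.reshape(3,3))
    return f,M,np.array(c["xyz"])
def ray(c,uv):
    f,M,p=cam(c); K=np.array([[f,0,c["cx"]],[0,f,c["cy"]],[0,0,1.]])
    q=cv2.undistortPoints(np.array(uv,float).reshape(-1,1,2),K,np.array([c["k1"],0,0,0,0.])).reshape(-1,2)
    # k1 convention: drawn = slope*(1+k1 r^2) same as OpenCV
    d=np.c_[q,np.ones(len(q))]@M.T
    return p,d
def onplane(c,uv,z):
    p,d=ray(c,uv); return p+d*((z-p[2])/d[:,2])[:,None]
def proj(c,P):
    f,M,p=cam(c); K=np.array([[f,0,c["cx"]],[0,f,c["cy"]],[0,0,1.]])
    r=cv2.Rodrigues(M.T)[0]; return cv2.projectPoints(np.array(P,float).reshape(-1,1,3),r,-M.T@p,K,np.array([c["k1"],0,0,0,0.]))[0].reshape(-1,2)
def save(c,n): cv2.imwrite("pics/"+n+".png",cv2.cvtColor(c["image"],cv2.COLOR_RGB2BGR))
E
python3 - <<'E'
from h import *
import pickle
for n in("scene","top"):
    c=capture(n); save(c,n+"0"); pickle.dump(c,open(n+"0.pkl","wb")); print({k:v for k,v in c.items() if k!="image"})
print(status.get_state())
E
```

```text
pics
{'fovy': 52.66328298865285, 'cx': 324.9760542244039, 'cy': 233.79900328078756, 'k1': 0.04014151718936961, 'xyz': array([1.31515792, 0.62295032, 1.04421211]), 'orientation': array([-1.09259142, -2.38045985,  0.99558972])}
{'fovy': 47.73680636326561, 'cx': 327.2949128334702, 'cy': 247.49447884616634, 'k1': -0.09395011237148457, 'xyz': array([0.28760072, 0.00203623, 1.65186318]), 'orientation': array([-2.14165771,  2.11757367, -0.20818055])}
{'clock': 0.1, 'joint_pos': array([-1.28148234e+00,  5.28378472e-01,  1.43380065e+00, -1.96021684e-05,
        1.18140320e+00, -1.78502748e-01]), 'qd': array([ 0.00021745, -0.00052329, -0.00512465,  0.00080538,  0.00068979,
       -0.00088124]), 'joint_efforts': array([ 8.91883064e-04, -4.43304634e+01, -1.78587627e+01, -2.12573646e-04,
        3.89773078e-03, -1.08532959e-06]), 'ee_pos': array([ 0.28166549, -0.55719487,  0.23041982]), 'tool_rot': array([-3.05410635e+00, -7.27713340e-01,  2.01377837e-04]), 'ft_force': array([-0.07685207,  0.39127716, -1.19688073]), 'moment': array([0.02584942, 0.00293718, 0.03524005]), 'finger_gap': 0.0856796970786344}
```

View pics/scene0.png

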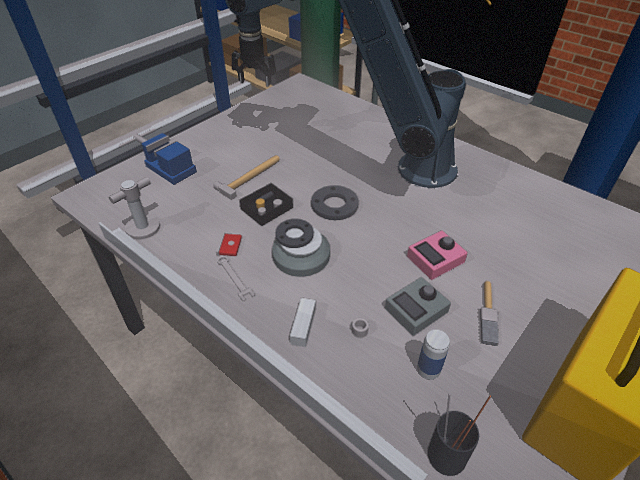

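View pics/top0.png

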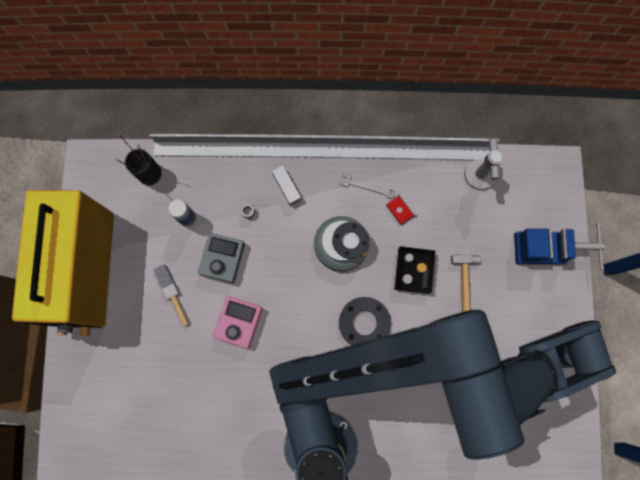

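The scene view has the scale at about (301,248) with the small flange on it at (295,233), and the grey indicator at (418,305). In the top view the scale is at (342,243), the flange at (351,240) and the button at (220,267). I'll zoom in and measure.

Run:
```python
from h import *
import pickle
t=pickle.load(open("top0.pkl","rb")); s=pickle.load(open("scene0.pkl","rb"))
a=cv2.resize(t["image"][200:290,190:390],None,fx=4,fy=4,interpolation=cv2.INTER_CUBIC)
b=cv2.resize(s["image"][205:335,260:460],None,fx=4,fy=4,interpolation=cv2.INTER_CUBIC)
cv2.imwrite("pics/za.png",a[:,:,::-1]); cv2.imwrite("pics/zb.png",b[:,:,::-1])
for n,uv,z in(("base",(342,243),.05),("flange",(351,240),.075),("button",(220,267),.05)): print(n,onplane(t,[uv],z))
```

```text
base [[ 0.60055293 -0.05773104  0.05      ]]
flange [[ 0.60507342 -0.08346905  0.075     ]]
button [[0.52296773 0.30645794 0.05      ]]
```

View pics/za.png

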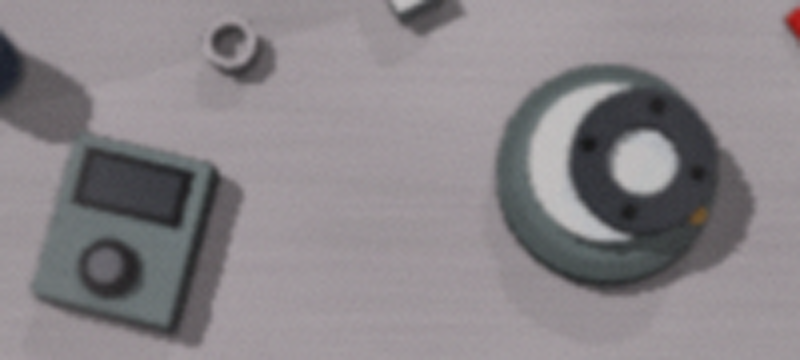

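View pics/zb.png

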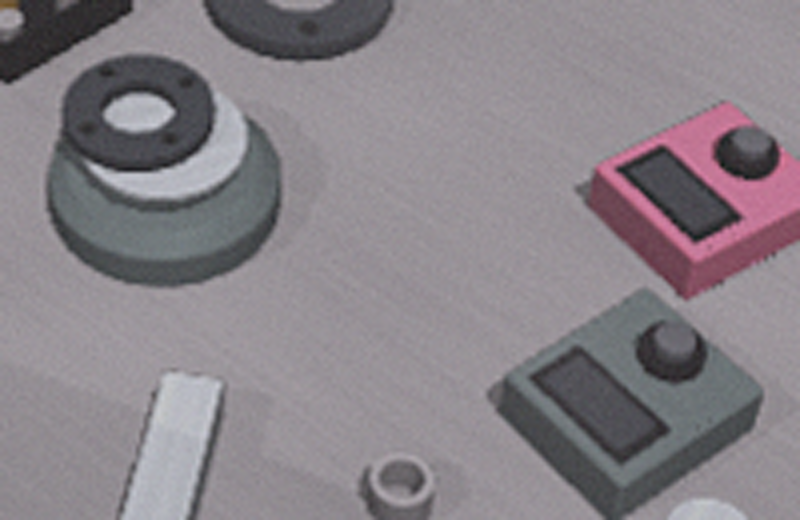

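```bash
cat > meas.py <<'E'
from h import *
from scipy.optimize import least_squares
def fitc(P,r=None,it=6):
    P=P[:,:2]
    for _ in range(it):
        if r is None:
            f=lambda q:np.hypot(*(P-q[:2]).T)-q[2]; q=least_squares(f,[*P.mean(0),.05],loss="soft_l1",f_scale=.001).x
        else:
            f=lambda q:np.hypot(*(P-q[:2]).T)-r; q=least_squares(f,P.mean(0),loss="soft_l1",f_scale=.001).x
        e=abs(f(q)); P2=P[e<max(.003,2.5*np.median(e))]
        if len(P2)==len(P): break
        P=P2
    return q,len(P),np.sqrt(np.mean(f(q)**2))
def edges(c,mask,S=4):
    # subpixel contours from float score image thresholded, upsampled
    m=cv2.resize(mask.astype(np.float32),None,fx=S,fy=S,interpolation=cv2.INTER_CUBIC)>0
    cs,_=cv2.findContours(m.astype(np.uint8),cv2.RETR_CCOMP,cv2.CHAIN_APPROX_NONE)
    return [(k[:,0,:]+.5)/S-.5 for k in cs if len(k)>60]
def flange(c,guess,thr=95,zt=.082,zp=.068,rf=.055,verbose=1):
    g=cv2.cvtColor(c["image"],cv2.COLOR_RGB2GRAY).astype(np.float32)
    out={}
    C=np.vstack(edges(c,thr_white-g))if False else None
    # bright (pan) contours
    E=edges(c,g-150)
    P=np.vstack(E); X=onplane(c,P,zp)[:,:2]
    return X,g
E
python3 - <<'E'
from meas import *
import pickle
for n in("top","scene"):
    c=pickle.load(open(n+"0.pkl","rb")); g=cv2.cvtColor(c["image"],cv2.COLOR_RGB2GRAY)
    u=proj(c,[[.605,-.083,.082],[.6,-.06,.068]]); print(n,u)
    x,y=u[1].round().astype(int)
    hsv=cv2.cvtColor(c["image"],cv2.COLOR_RGB2HSV)
    print("row",g[y,x-40:x+45:2]); print("sat",hsv[y,x-40:x+45:2,1])
    x,y=u[0].round().astype(int); print("frow",g[y,x-40:x+45:2]);print("fcol",g[y-40:y+45:2,x])
E
```

```text
top [[350.97069211 239.55630521]
 [342.99228846 242.03522095]]
row [155 154 153 155 154 132  88  88 101 120 182 190 192 188 161  61  54  58
  53  66 144 188 188 188 185 185 188 173  99  57  37  36  58  76  93  94
 125 151 152 152 153 151 153]
sat [10 13 11  8 10  9 25 25 27 15  1  5  3  4  3 27 26 31 18 18  5  4  4  4
  3  3  0  4 10 17 13 32 24  7  5 16 10 11  8 11  8 10  8]
frow [153 138  89  93 104 121 185 189 188 190 159  64  56  55  55  71 146 187
 187 188 185 187 184 178 112  59  57  59  58  74  94 116 152 153 151 150
 153 152 153 153 154 154 153]
fcol [151 153 150 149 149 155 152 149 148 100  89  66  57  55  58  56 108 183
 184 187 185 185 186 188 128  59  59  57  56  46  63  71  82  79  60  78
 104 146 146 143 146 150 155]
scene [[293.02184008 230.99021783]
 [300.25929075 237.27347092]]
row [147 150 144 142 151 147 146 137  66  77  55  47  69  72  91 119 161 166
 145 125  79  79  73  75  81  77  45 174 176 181 186 100  86 131 142 146
 143 139 150 154 151 152 152]
sat [10 16  9  7 12  8 14  9 11 22 13 25 17 23 16 12 18 13 12 14 21 24 26 28
 21 19 31 13 11 16 12 31 17 11 16  9  7 14 12  7 10 13  7]
frow [151 148 151 151 145 145 149 142 145 145 147 118  73  76  76  74  49 135
 181 182 182 178 179 177 177  53  73  75  78  72  96 180 179 146 139 143
 143 142 152 154 154 149 151]
fcol [151 151 150 147 129 119 124 117 115 141 146 148 150 153  80  73  79  60
  48 177 182 175 182 171  70  76  76  66  41 190 181 147  78 112 112 110
 117 118 120  98  82  85  78]
```

```bash
cat > meas.py <<'E'
from h import *
from scipy.optimize import least_squares
from scipy.ndimage import map_coordinates
A=np.radians(np.arange(0,360,3))
def samp(c,P):
    g=cv2.GaussianBlur(cv2.cvtColor(c["image"],cv2.COLOR_RGB2GRAY).astype(np.float32),(0,0),.6)
    u=proj(c,P.reshape(-1,3)); return map_coordinates(g,[u[:,1],u[:,0]],order=1).reshape(P.shape[:-1])
def rad(c,cen,z,rs,ang):
    d=np.c_[np.cos(ang),np.sin(ang)]
    P=np.zeros((len(ang),len(rs),3)); P[...,:2]=np.array(cen)[None,None]+d[:,None]*rs[None,:,None]; P[...,2]=np.broadcast_to(np.asarray(z),(len(ang),))[:,None]
    return P,samp(c,P)
def fit(P,r):
    f=lambda q:np.hypot(*(P-q).T)-r
    q=least_squares(f,P.mean(0),loss="soft_l1",f_scale=.001).x
    for _ in range(5):
        e=abs(f(q)); k=e<max(.002,2.5*np.median(e)); q=least_squares(lambda q:f(q)[k],q).x
    return q,k.sum(),np.sqrt(np.mean(f(q)[k]**2)),k
def face(c,cen): 
    v=np.array(c["xyz"])[:2]-cen; v/=np.linalg.norm(v); return np.cos(A)*v[0]+np.sin(A)*v[1]
def flange(c,cen,rf=.055,it=4):
    for _ in range(it):
        F=face(c,cen); k=abs(F)>.1; k&=True
        z=np.where(F>0,.068,.082)
        rs=np.arange(.042,.068,.0003); P,G=rad(c,cen,z,rs,A)
        D=np.median(G[:,:10],1)  # dark inside level
        pts=[];ids=[]
        for i in np.where(k)[0]:
            if D[i]>95: continue
            g=G[i]; dg=np.convolve(np.diff(g),np.ones(5)/5,"same"); j=np.argmax(dg)
            if dg[j]<1 : continue
            pts.append(P[i,j,:2]);ids.append(i)
        pts=np.array(pts); q,n,s,kk=fit(pts,rf); cen=q
    return q,n,len(pts),s
def pan(c,cen,fc,rp=.06,it=4,facemax=.3):
    for _ in range(it):
        F=face(c,cen); rs=np.arange(.048,.07,.0003); P,G=rad(c,cen,.068,rs,A)
        pts=[]
        for i in np.where(F<facemax)[0]:
            g=G[i]; 
            if np.median(g[:12])<165: continue
            dg=np.convolve(np.diff(g),np.ones(5)/5,"same"); j=np.argmin(dg)
            if dg[j]>-1: continue
            pts.append(P[i,j,:2])
        pts=np.array(pts)
        if len(pts)<6: return None
        q,n,s,kk=fit(pts,rp); cen=q
    return q,n,len(pts),s
E
python3 - <<'E'
from meas import *
import pickle
for n in("top","scene"):
    c=pickle.load(open(n+"0.pkl","rb")); f=flange(c,np.array([.605,-.083])); print(n,"flange",f)
    for fm in(.3,1.1): print("pan",pan(c,np.array([.6,-.06]),f[0],facemax=fm))
E
```

```text
top flange (array([ 0.60508135, -0.08214368]), np.int64(77), 99, np.float64(0.0009155327358211094))
pan (array([ 0.60640276, -0.05671078]), np.int64(29), 29, np.float64(0.0004417698234469523))
pan (array([ 0.60664271, -0.05688162]), np.int64(54), 54, np.float64(0.0004684135177421175))
scene flange (array([ 0.60251213, -0.08138076]), np.int64(103), 112, np.float64(0.0017709326715620222))
pan (array([ 0.60349546, -0.05614725]), np.int64(16), 17, np.float64(0.0008680115877633931))
pan (array([ 0.60513829, -0.05502548]), np.int64(56), 56, np.float64(0.0009990312491300333))
```

Run:
```python
from h import *
import pickle
t=pickle.load(open("top0.pkl","rb")); s=pickle.load(open("scene0.pkl","rb"))
a=cv2.resize(t["image"][245:290,195:255],None,fx=10,fy=10,interpolation=cv2.INTER_CUBIC)
b=cv2.resize(s["image"][270:315,400:460],None,fx=10,fy=10,interpolation=cv2.INTER_CUBIC)
cv2.imwrite("pics/zc.png",a[:,:,::-1]); cv2.imwrite("pics/zd.png",b[:,:,::-1])
```

```text
(no output)
```

View pics/zc.png

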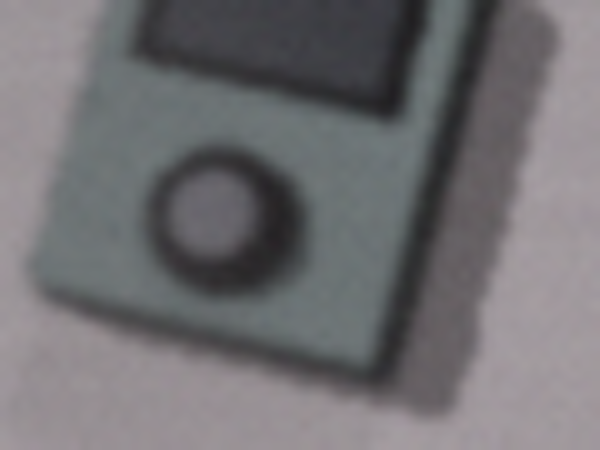

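View pics/zd.png

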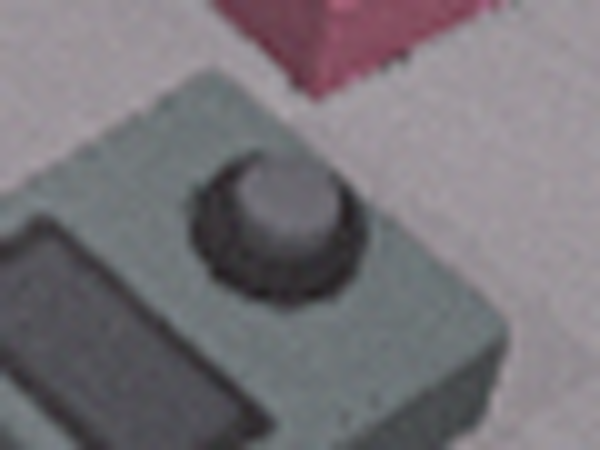

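```bash
python3 -m handwheel '[[[0,0,0],[0,0,0.18],1],[[0,0,0],[0,0,0.18],1],[[0,0,0],[0,0,0.1],1],[[5,-4,0],[0,0,0],1],[[4,-4.5,0],[0,0,0],1],[[4,-4.5,0],[0,0,0],1],[[4,-4.5,0],[0,0,0],1],[[3,-4.5,0],[0,0,0],1],[[3,-4.5,0],[0,0,0],1],[[3,-4.5,0],[0,0,0],1]]' 20
```

```text
clock: 1.35
ee_pos: [0.5479, -0.2451, 0.2262]
tool_rot: [-3.134, 0.028, 0.006]
ft_force: [0.4, -0.9, -0.7]
finger_gap: -0.0003
```

The button's top centre is at about (215.8,265.9) in the top view and (428.6,289.0) in the scene view, inside a dark collar.

```bash
python3 - <<'E'
from h import *
import pickle
t=pickle.load(open("top0.pkl","rb")); s=pickle.load(open("scene0.pkl","rb"))
p,d=ray(t,[(215.8,265.9)]); q,e=ray(s,[(428.6,289.0)])
A=np.c_[d[0],-e[0]]; x=np.linalg.lstsq(A,q-p,rcond=None)[0]
print(p+d[0]*x[0],q+e[0]*x[1])
for z in(.055,.06,.065,.07): print(z,onplane(t,[(215.8,265.9)],z)[0],onplane(s,[(428.6,289.)],z)[0])
# box corners, top z=.045 in the top view
print(onplane(t,[(195+3.5,245+27.5),(195+37.5,245+36)],.045))
E
python3 -m handwheel '[[[2.6,-4,0],[0,0,0.03],1],[[2,-4,0],[0,0,0],1],[[1.5,-4,0],[0,0,0],1],[[0.5,-3,0],[0,0,0],1],[[0,-1,0],[0,0,0],1],[[0,0,0],[0,0,0],1],[[0,0,0],[0,0,0],1],[[0,0,0],[0,0,0],1],[[0,0,0],[0,0,0],1],[[0,0,0],[0,0,0],1]]' 20
python3 -c "
from h import *
s=status.get_state();print(s['ee_pos'],R.from_rotvec(s['tool_rot']).as_matrix().round(4),s['ft_force'])"
```

```text
[0.52349472 0.3157399  0.06764334] [0.52201636 0.31852743 0.06797519]
0.055 [0.52537735 0.31824351 0.055     ] [0.51147469 0.31448134 0.055     ]
0.06 [0.52463284 0.31725342 0.06      ] [0.51553693 0.3160405  0.06      ]
0.065 [0.52388832 0.31626333 0.065     ] [0.51959917 0.31759967 0.065     ]
0.07 [0.52314381 0.31527324 0.07      ] [0.52366141 0.31915883 0.07      ]
[[0.50618123 0.37145338 0.045     ]
 [0.48200959 0.26806303 0.045     ]]
clock: 2.6
ee_pos: [0.6216, -0.0823, 0.224]
tool_rot: [-3.133, 0.074, 0.014]
ft_force: [0.2, -0.1, -0.4]
finger_gap: -0.0
[ 0.62157359 -0.0822611   0.22398867] [[ 0.9988 -0.0474 -0.009 ]
 [-0.0473 -0.9989  0.0077]
 [-0.0093 -0.0073 -0.9999]] [ 0.17234375 -0.06844332 -0.4264783 ]
```

```bash
python3 -m handwheel '[[[-1.7,0.1,0],[-0.007,0.009,-0.047],1],[[0,0,0],[0,0,0],1],[[0,0,3],[0,0,0],1],[[0,0,3],[0,0,0],1],[[0,0,3],[0,0,0],1],[[0,0,2],[0,0,0],1],[[0,0,0.5],[0,0,0],1],[[0,0,0],[0,0,0],1],[[0,0,0],[0,0,0],1],[[0,0,0],[0,0,0],1]]' 20
python3 - <<'E'
from h import *
s=status.get_state();print(s['ee_pos'],R.from_rotvec(s['tool_rot']).as_matrix().round(4),s['ft_force'])
c=capture("scene"); save(c,"s1"); cv2.imwrite("pics/s1z.png",cv2.resize(c["image"][170:290,230:380,::-1],None,fx=5,fy=5,interpolation=cv2.INTER_CUBIC))
print(proj(c,[s['ee_pos']]))
E
```

```text
clock: 3.85
ee_pos: [0.6136, -0.0859, 0.1102]
tool_rot: [3.138, -0.01, 0.024]
ft_force: [0.2, 0.0, -0.4]
finger_gap: -0.0001
[ 0.61364752 -0.08587866  0.11015637] [[ 0.9999 -0.0063  0.0154]
 [-0.0062 -1.     -0.0036]
 [ 0.0155  0.0035 -0.9999]] [ 0.18188468  0.02462331 -0.40191697]
[[289.84244494 224.90915209]]
```

View pics/s1z.png

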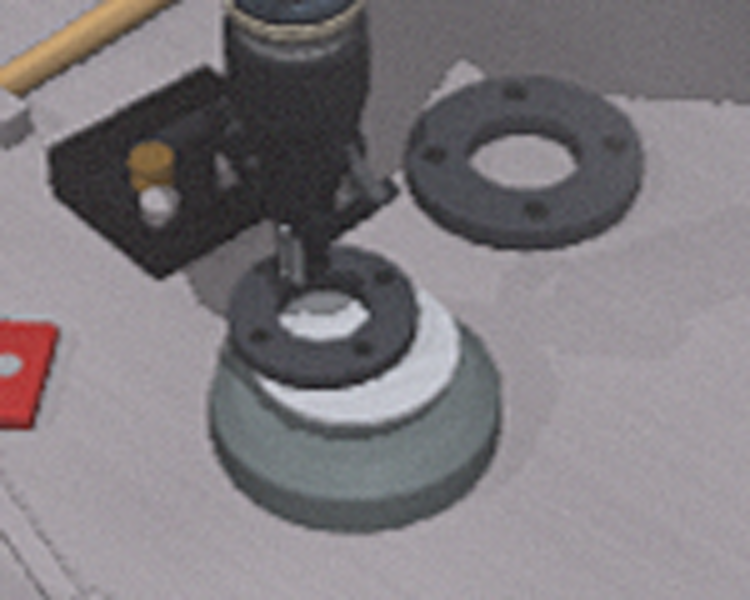

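The scene crop shows the closed fingertips at zoom pixel (300,275), behind the bore centre at (322,315), as the TCP readout predicts. I'll correct the offset and then go down.

```bash
python3 -m handwheel '[[[-0.9,-0.3,0],[0.003,-0.015,0.006],1],[[0,0,0],[0,0,0],1],[[0,0,0],[0,0,0],1],[[0,0,0],[0,0,0],1],[[0,0,0],[0,0,0],1],[[0,0,0],[0,0,0],1],[[0,0,0],[0,0,0],1],[[0,0,0],[0,0,0],1],[[0,0,0],[0,0,0],1],[[0,0,0],[0,0,0],1]]'
python3 - <<'E'
from h import *
s=status.get_state();print(s['ee_pos'],R.from_rotvec(s['tool_rot']).as_matrix().round(4),s['ft_force'])
E
```

```text
clock: 5.15
ee_pos: [0.6044, -0.0827, 0.1109]
tool_rot: [3.141, -0.02, 0.001]
ft_force: [-0.3, -0.4, 0.5]
finger_gap: -0.0001
[ 0.60438187 -0.08267276  0.11093306] [[ 9.999e-01 -1.270e-02  9.000e-04]
 [-1.270e-02 -9.999e-01 -8.000e-04]
 [ 9.000e-04  8.000e-04 -1.000e+00]] [-0.29261879 -0.42762609  0.51597838]
```

```bash
python3 -m handwheel '[[[0,0,0.8],[0,0,0],1],[[0,0,0.8],[0,0,0],1],[[0,0,0.6],[0,0,0],1],[[0,0,0.5],[0,0,0],1],[[0,0,0.2],[0,0,0],1],[[0,0,0],[0,0,0],1],[[0,0,0],[0,0,0],1],[[0,0,0],[0,0,0],1],[[0,0,0],[0,0,0],1],[[0,0,0],[0,0,0],1]]'
python3 - <<'E'
from h import *
s=status.get_state();print(s['ee_pos'],s['ft_force'])
E
```

```text
clock: 6.4
ee_pos: [0.6045, -0.0827, 0.0798]
tool_rot: [3.141, -0.02, 0.002]
ft_force: [-0.3, -0.1, 0.8]
finger_gap: 0.0001
[ 0.60449129 -0.08273617  0.07984992] [-0.26790593 -0.13223352  0.82335359]
```

```bash
python3 -m handwheel '[[[0,0,0.2],[0,0,0],1],[[0,0,0.2],[0,0,0],1],[[0,0,0],[0,0,0],1],[[0,0,0],[0,0,0],1],[[0,-0.2,0],[0,0,0],1],[[0,-0.2,0],[0,0,0],1],[[0,-0.2,0],[0,0,0],1],[[0,-0.2,0],[0,0,0],1],[[0,-0.2,0],[0,0,0],1],[[0,0,0],[0,0,0],1]]'
python3 -m handwheel '[[[0,-0.2,0],[0,0,0],1],[[0,-0.2,0],[0,0,0],1],[[0,-0.2,0],[0,0,0],1],[[0,0,0],[0,0,0],1],[[0,0,0],[0,0,0],1],[[0,0,0],[0,0,0],1],[[0,0,0],[0,0,0],1],[[0,0,0],[0,0,0],1],[[0,0,0],[0,0,0],1],[[0,0,0],[0,0,0],1]]'
python3 - <<'E'
from h import *
s=status.get_state();print(s['ee_pos'],s['ft_force'])
E
```

```text
clock: 7.65
ee_pos: [0.6046, -0.0718, 0.0756]
tool_rot: [3.141, -0.02, 0.002]
ft_force: [-0.1, 0.0, 0.3]
finger_gap: -0.0001
clock: 8.9
ee_pos: [0.6047, -0.0656, 0.0756]
tool_rot: [3.141, -0.02, 0.002]
ft_force: [0.1, -0.3, 0.4]
finger_gap: -0.0001
[ 0.60474979 -0.06561706  0.0756266 ] [ 0.13709341 -0.31945197  0.44048575]
```

```bash
python3 -m handwheel '[[[0,-0.2,0],[0,0,0],1],[[0,-0.2,0],[0,0,0],1],[[0,-0.2,0],[0,0,0],1],[[0,-0.2,0],[0,0,0],1],[[0,-0.2,0],[0,0,0],1],[[0,0,0],[0,0,0],1],[[0,0,0],[0,0,0],1],[[0,0,0],[0,0,0],1],[[0,0,0],[0,0,0],1],[[0,0,0],[0,0,0],1]]'
python3 - <<'E'
from h import *
import pickle
s=status.get_state();print(s['ee_pos'],s['ft_force'])
c=capture("scene"); pickle.dump(c,open("s2.pkl","wb")); cv2.imwrite("pics/s2z.png",cv2.resize(c["image"][170:290,230:380,::-1],None,fx=5,fy=5,interpolation=cv2.INTER_CUBIC))
s=status.get_state();print(s['ee_pos'],s['ft_force'])
E
```

```text
clock: 10.15
ee_pos: [0.6052, -0.0563, 0.0757]
tool_rot: [3.139, -0.019, 0.003]
ft_force: [0.2, -1.3, -0.4]
finger_gap: 0.0001
[ 0.60518134 -0.0562516   0.07566649] [ 0.16236694 -1.28801913 -0.39274085]
[ 0.60520084 -0.0562067   0.07569283] [-0.14717632 -2.1428619  -0.23228199]
```

View pics/s2z.png

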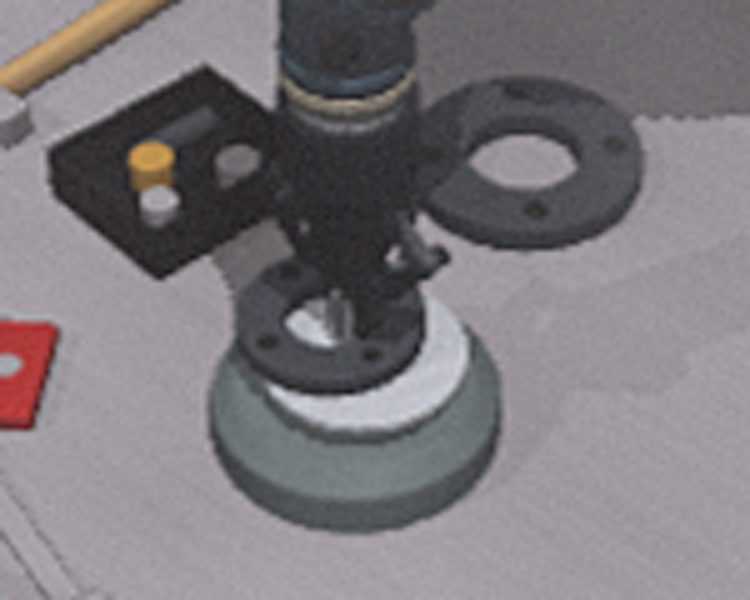

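Now in contact: the bore is against the fingers, at about zoom pixel (385,325), and the pan is starting to follow.

```bash
cat > look.py <<'E'
from meas import *
import sys
def look(names=("scene",),g=None):
    s=status.get_state();print("ee",s['ee_pos'].round(4),s['ft_force'].round(2))
    for n in names:
        c=capture(n)
        f=flange(c,np.array(g)); p=pan(c,f[0]+[0,.012],f[0],facemax=1.1); print(n,"fl",f[0].round(4),f[1:3],round(f[3],4),"pan",p and (p[0].round(4),p[1:3],round(p[3],4)), "diff", p and (f[0]-p[0]).round(4))
    return c
E
python3 - <<'E'
from meas import *
import pickle
c=pickle.load(open("s2.pkl","rb")); f=flange(c,np.array([.604,-.075])); print(f); print(pan(c,np.array([.605,-.048]),f[0],facemax=1.1))
E
```

```text
(array([ 0.60196775, -0.07573781]), np.int64(63), 95, np.float64(0.000930851082192579))
(array([ 0.60564222, -0.04850625]), np.int64(55), 58, np.float64(0.0009089793262598299))
```

```bash
python3 -m handwheel '[[[0,-0.2,0],[0,0,0],1],[[0,-0.2,0],[0,0,0],1],[[0,-0.2,0],[0,0,0],1],[[0,-0.2,0],[0,0,0],1],[[0,0,0],[0,0,0],1],[[0,0,0],[0,0,0],1],[[0,0,0],[0,0,0],1],[[0,0,0],[0,0,0],1],[[0,0,0],[0,0,0],1],[[0,0,0],[0,0,0],1]]'
python3 -c "
from look import *
look(g=(.602,-.069))"
python3 -m handwheel '[[[0,-0.2,0],[0,0,0],1],[[0,-0.2,0],[0,0,0],1],[[0,-0.2,0],[0,0,0],1],[[0,-0.2,0],[0,0,0],1],[[0,0,0],[0,0,0],1],[[0,0,0],[0,0,0],1],[[0,0,0],[0,0,0],1],[[0,0,0],[0,0,0],1],[[0,0,0],[0,0,0],1],[[0,0,0],[0,0,0],1]]'
python3 -c "
from look import *
look(g=(.602,-.061))"
```

```text
clock: 11.45
ee_pos: [0.6056, -0.0491, 0.0757]
tool_rot: [3.136, -0.018, 0.004]
ft_force: [-0.3, -3.9, -1.7]
finger_gap: 0.0002
ee [ 0.6056 -0.0491  0.0757] [-0.28 -3.86 -1.69]
scene fl [ 0.6029 -0.068 ] (np.int64(67), 94) 0.0016 pan (array([ 0.6056, -0.0421]), (np.int64(55), 58), np.float64(0.0008)) diff [-0.0026 -0.0258]
clock: 12.75
ee_pos: [0.6058, -0.041, 0.0757]
tool_rot: [3.136, -0.017, 0.004]
ft_force: [0.0, -4.3, -0.3]
finger_gap: 0.0001
ee [ 0.6058 -0.041   0.0757] [ 0.01 -4.3  -0.32]
scene fl [ 0.6024 -0.0604] (np.int64(72), 94) 0.0015 pan (array([ 0.6061, -0.0391]), (np.int64(52), 54), np.float64(0.0008)) diff [-0.0037 -0.0214]
```

```bash
python3 -m handwheel '[[[0.02,-0.2,0],[0,0,0],1],[[0.02,-0.2,0],[0,0,0],1],[[0.02,-0.2,0],[0,0,0],1],[[0.02,-0.2,0],[0,0,0],1],[[0.02,-0.2,0],[0,0,0],1],[[0,0,0],[0,0,0],1],[[0,0,0],[0,0,0],1],[[0,0,0],[0,0,0],1],[[0,0,0],[0,0,0],1],[[0,0,0],[0,0,0],1]]'
python3 -c "
from look import *
c=look(g=(.602,-.05))
cv2.imwrite('pics/s3z.png',cv2.resize(c['image'][170:290,230:380,::-1],None,fx=5,fy=5,interpolation=cv2.INTER_CUBIC))"
```

```text
clock: 14.05
ee_pos: [0.6069, -0.0304, 0.0757]
tool_rot: [3.135, -0.017, 0.004]
ft_force: [-0.1, -4.3, -0.7]
finger_gap: 0.0001
ee [ 0.6069 -0.0304  0.0757] [-0.06 -4.29 -0.7 ]
scene fl [ 0.6024 -0.0492] (np.int64(73), 93) 0.0013 pan (array([ 0.6066, -0.0385]), (np.int64(37), 39), np.float64(0.0008)) diff [-0.0042 -0.0107]
```

View pics/s3z.png

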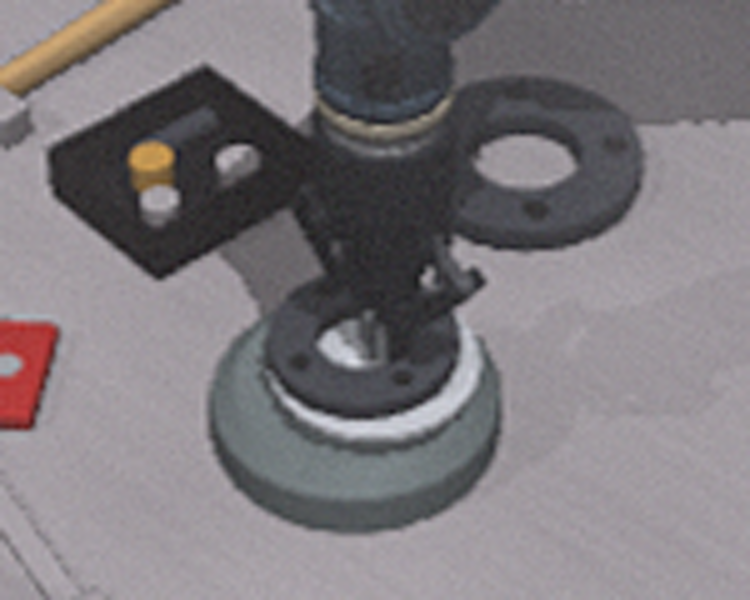

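```bash
python3 -m handwheel '[[[0.02,-0.2,0],[0,0,0],1],[[0.02,-0.2,0],[0,0,0],1],[[0.02,-0.2,0],[0,0,0],1],[[0.02,-0.2,0],[0,0,0],1],[[0,-0.1,0],[0,0,0],1],[[0,0,0],[0,0,0],1],[[0,0,0],[0,0,0],1],[[0,0,0],[0,0,0],1],[[0,0,0],[0,0,0],1],[[0,0,0],[0,0,0],1]]'
python3 -c "
from look import *
c=look(g=(.602,-.04))"
```

```text
clock: 15.35
ee_pos: [0.6077, -0.0208, 0.0757]
tool_rot: [3.135, -0.017, 0.003]
ft_force: [-0.1, -3.9, -0.0]
finger_gap: 0.0001
ee [ 0.6077 -0.0208  0.0757] [-0.1  -3.87 -0.01]
scene fl [ 0.603 -0.04 ] (np.int64(69), 89) 0.0008 pan None diff None
```

```bash
python3 -m handwheel '[[[0,0.15,0],[0,0,0],1],[[0,0.15,0],[0,0,0],1],[[0,0.15,0],[0,0,0],1],[[0,0.15,0],[0,0,0],1],[[0,0.15,0],[0,0,0],1],[[0,0.15,0],[0,0,0],1],[[0,0.15,0],[0,0,0],1],[[0,0.15,0],[0,0,0],1],[[0,0.15,0],[0,0,0],1],[[0,0.15,0],[0,0,0],1]]'
python3 -m handwheel '[[[0,0.15,0],[0,0,0],1],[[0,0.2,0],[0,0,0],1],[[0,0.2,0],[0,0,0],1],[[0,0.2,0],[0,0,0],1],[[0,0.3,0],[0,0,0],1],[[0,0.3,0],[0,0,0],1],[[0,0.3,0],[0,0,0],1],[[0,0,0],[0,0,0],1],[[0,0,0],[0,0,0],1],[[0,0,0],[0,0,0],1]]'
python3 -c "
from look import *
c=look(g=(.603,-.056))"
```

```text
clock: 16.65
ee_pos: [0.6071, -0.0346, 0.0757]
tool_rot: [3.139, -0.019, 0.002]
ft_force: [0.1, -1.0, 0.5]
finger_gap: 0.0001
clock: 17.9
ee_pos: [0.6067, -0.0514, 0.0755]
tool_rot: [3.14, -0.02, 0.002]
ft_force: [-0.4, -0.1, -0.2]
finger_gap: 0.0
ee [ 0.6067 -0.0514  0.0755] [-0.42 -0.05 -0.18]
scene fl [ 0.6025 -0.0576] (np.int64(81), 95) 0.0013 pan None diff None
```

```bash
python3 -m handwheel '[[[0,0,-0.5],[0,0,0],1],[[0,0,-1],[0,0,0],1],[[0,0,-2],[0,0,0],1],[[0,0,-3],[0,0,0],1],[[0,0,-3],[0,0,0],1],[[0,-4,-1],[0,0,0],1],[[0,-5,0],[0,0,0],1],[[0,-5,0],[0,0,0],1],[[0,-4,0],[0,0,0],1],[[0,0,0],[0,0,0],1]]'
python3 - <<'E'
from look import *
import pickle
print(status.get_state()['ee_pos'])
for n in("top","scene"):
    c=capture(n); save(c,n+"4"); pickle.dump(c,open(n+"4.pkl","wb"))
    print(n,flange(c,np.array([.603,-.057])), pan(c,np.array([.6055,-.056]),None,facemax=1.1))
    x0,y0=(290,190) if n=="top" else (240,190)
    cv2.imwrite(f"pics/{n}4z.png",cv2.resize(c["image"][y0:y0+100,x0:x0+120,::-1],None,fx=6,fy=6,interpolation=cv2.INTER_CUBIC))
E
```

```text
clock: 19.2
ee_pos: [0.6117, 0.1331, 0.1918]
tool_rot: [3.14, -0.024, 0.018]
ft_force: [0.5, -0.7, -1.0]
finger_gap: 0.0001
[0.61165853 0.13305679 0.19182969]
top (array([ 0.60580943, -0.05665311]), np.int64(111), 111, np.float64(0.0018706321275699669)) None
scene (array([ 0.60293514, -0.05690436]), np.int64(107), 112, np.float64(0.0013711635711442715)) None
```

View pics/top4z.png

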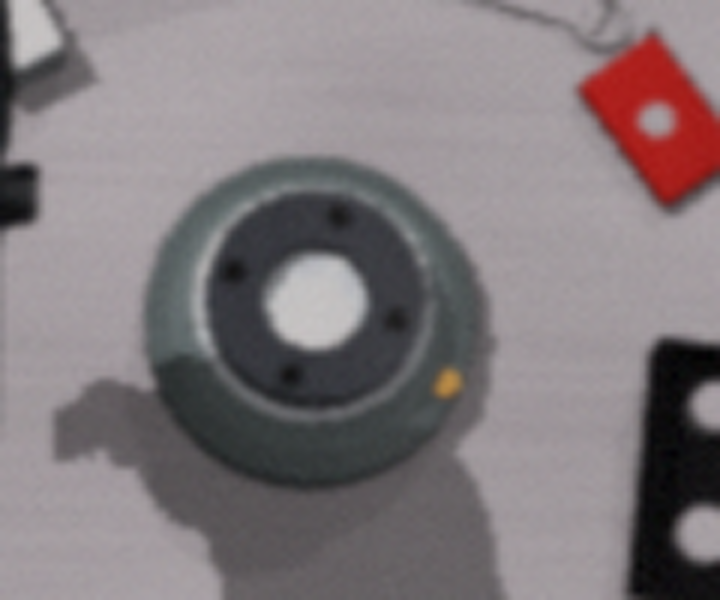

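View pics/scene4z.png

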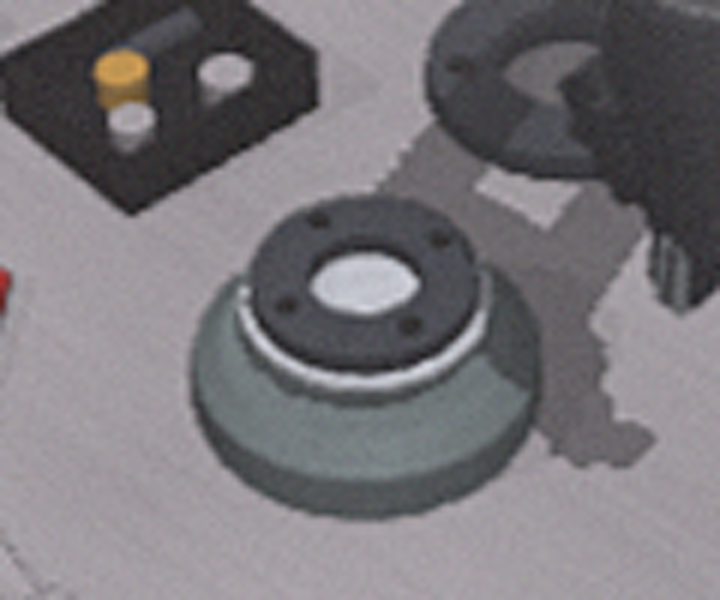

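Run:
```python
from meas import *
import pickle
pr={"top":[.6065,-.0568],"scene":[.6045,-.0555]}
for n in("top","scene"):
    c=pickle.load(open(n+"4.pkl","rb")); c0=pickle.load(open(n+"0.pkl","rb"))
    # outer pan edge: strongest drop 55..66 mm ; subpixel via gradient centroid
    for tag,cc in(("now",c),("before",c0)):
        cen=np.array(pr[n])
        for _ in range(3):
            rs=np.arange(.055,.067,.0002); P,G=rad(cc,cen,.068,rs,A); F=face(cc,cen)
            pts=[];aa=[]
            for i in range(len(A)):
                dg=np.convolve(np.diff(G[i]),np.ones(7)/7,"same"); j=np.argmin(dg)
                if dg[j]<-1 and 5<j<len(dg)-5 and G[i,:j].max()>120: pts.append(P[i,j,:2]);aa.append(i)
            q,k,s,_=fit(np.array(pts),.06); cen=q
        print(n,tag,"pan",q.round(4),k,len(pts),round(s,4))
    # bore: white-in-bore blob centroid, visible pan through bore
    for tag,cc,g in(("now",c,[.604,-.057]),("before",c0,[.604,-.082])):
        gray=cv2.cvtColor(cc["image"],cv2.COLOR_RGB2GRAY); u=proj(cc,[[*g,.082]])[0].round().astype(int)
        m=(gray>120).astype(np.uint8); nl,L,st,ce=cv2.connectedComponentsWithStats(m,connectivity=4)
        l=L[u[1],u[0]]; print(n,tag,"bore",st[l][4],ce[l].round(2),onplane(cc,[ce[l]],.075)[0].round(4))
```

```text
top now pan [ 0.6083 -0.0553] 26 27 0.0006
top before pan [ 0.6065 -0.0568] 67 68 0.0006
top now bore 206 [342.32 239.94] [ 0.6049 -0.0577  0.075 ]
top before bore 204 [350.43 240.28] [ 0.6042 -0.0818  0.075 ]
scene now pan [ 0.605  -0.0549] 58 59 0.0008
scene before pan [ 0.6048 -0.0551] 59 63 0.001
scene now bore 139 [300.34 236.86] [ 0.6038 -0.0561  0.075 ]
scene before bore 133 [294.33 232.74] [ 0.6027 -0.0804  0.075 ]
```

By the bore centroids the flange is off the pan rest by about (-1.4, -1.0) mm, in both views. That is inside the 5 mm margin, and the pan edge has returned to rest. Next is the button.

```bash
python3 -m handwheel '[[[-2,-4,0],[0,0,0],1],[[-2.2,-4,0],[0,0,0],1],[[-2,-4,0],[0,0,0],1],[[-1.5,-3.5,0],[0,0,0],1],[[-0.5,-1,0],[0,0,0],1],[[0,0,0],[0,0,0],1],[[0,0,0],[0,0,0],1],[[0,0,2],[0,0,0],1],[[0,0,2],[0,0,0],1],[[0,0,0],[0,0,0],1]]'
python3 - <<'E'
from h import *
s=status.get_state();print(s['ee_pos'],R.from_rotvec(s['tool_rot']).as_matrix().round(3),s['ft_force'])
E
```

```text
clock: 20.55
ee_pos: [0.5407, 0.2846, 0.1512]
tool_rot: [3.134, -0.062, 0.027]
ft_force: [0.1, -0.5, -0.7]
finger_gap: 0.0002
[0.54065931 0.28457664 0.15122959] [[ 0.999 -0.039  0.017]
 [-0.039 -0.999 -0.007]
 [ 0.017  0.007 -1.   ]] [ 0.09086404 -0.48160443 -0.71777359]
```

```bash
python3 -m handwheel '[[[-0.9,-1.5,0],[0.007,-0.017,0],1],[[-0.9,-1.5,0],[0,0,0],1],[[0,0,0],[0,0,0],1],[[0,0,0],[0,0,0],1],[[0,0,1.5],[0,0,0],1],[[0,0,1.5],[0,0,0],1],[[0,0,1.5],[0,0,0],1],[[0,0,0],[0,0,0],1],[[0,0,0],[0,0,0],1],[[0,0,0],[0,0,0],1]]'
python3 - <<'E'
from h import *
s=status.get_state();print(s['ee_pos'],R.from_rotvec(s['tool_rot']).as_matrix().round(3),s['ft_force'])
c=capture("scene"); print(proj(c,[s['ee_pos']]))
cv2.imwrite("pics/s5z.png",cv2.resize(c["image"][230:340,370:490,::-1],None,fx=5,fy=5,interpolation=cv2.INTER_CUBIC))
E
```

```text
clock: 21.8
ee_pos: [0.5243, 0.3168, 0.1042]
tool_rot: [-3.139, 0.064, -0.002]
ft_force: [0.0, 0.3, -1.1]
finger_gap: 0.0
[0.52434511 0.3167731  0.10422673] [[ 0.999 -0.041  0.001]
 [-0.041 -0.999  0.001]
 [ 0.001 -0.002 -1.   ]] [ 0.00788686  0.25677655 -1.0508274 ]
[[429.83078148 280.07063454]]
```

View pics/s5z.png

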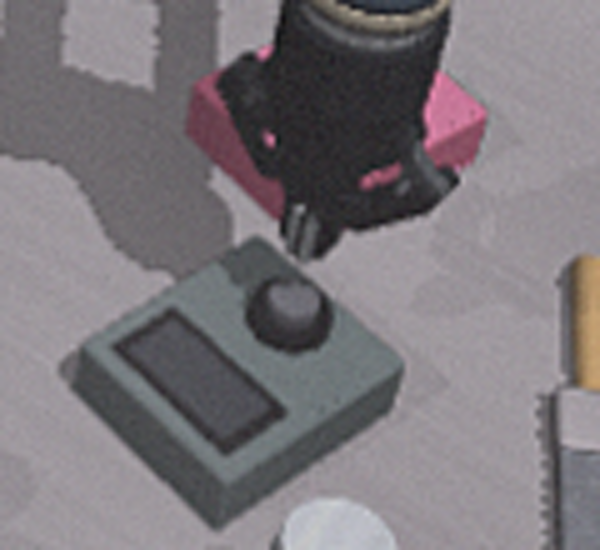

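The fingertips at zoom pixel (302,255) are straight above the button at (298,295). I'll press slowly.

```bash
python3 -m handwheel '[[[-0.1,0,1],[0,0,0],1],[[0,0,1],[0,0,0],1],[[0,0,0.6],[0,0,0],1],[[0,0,0.3],[0,0,0],1],[[0,0,0.2],[0,0,0],1],[[0,0,0.2],[0,0,0],1],[[0,0,0.2],[0,0,0],1],[[0,0,0],[0,0,0],1],[[0,0,0],[0,0,0],1],[[0,0,0],[0,0,0],1]]'
```

```text
clock: 23.1
ee_pos: [0.5242, 0.3172, 0.0679]
tool_rot: [-3.139, 0.064, -0.006]
ft_force: [-0.6, -0.7, 0.4]
finger_gap: -0.0003
```

```bash
python3 -m handwheel '[[[0,0,0.15],[0,0,0],1],[[0,0,0.15],[0,0,0],1],[[0,0,0.15],[0,0,0],1],[[0,0,0.15],[0,0,0],1],[[0,0,0],[0,0,0],1],[[0,0,0],[0,0,0],1],[[0,0,0],[0,0,0],1],[[0,0,0],[0,0,0],1],[[0,0,0],[0,0,0],1],[[0,0,0],[0,0,0],1]]'
```

```text
clock: 24.35
ee_pos: [0.5244, 0.3173, 0.0629]
tool_rot: [-3.138, 0.064, -0.007]
ft_force: [-0.5, -0.9, 2.2]
finger_gap: 0.0004
```

```bash
python3 -m handwheel '[[[0,0,0.12],[0,0,0],1],[[0,0,0.12],[0,0,0],1],[[0,0,0],[0,0,0],1],[[0,0,0],[0,0,0],1],[[0,0,0],[0,0,0],1],[[0,0,0],[0,0,0],1],[[0,0,0],[0,0,0],1],[[0,0,0],[0,0,0],1],[[0,0,0],[0,0,0],1],[[0,0,0],[0,0,0],1]]'
```

```text
clock: 25.6
ee_pos: [0.5244, 0.3173, 0.0611]
tool_rot: [-3.138, 0.063, -0.007]
ft_force: [-1.4, -0.6, 4.3]
finger_gap: -0.0001
```

```bash
python3 -m handwheel '[[[0,0,0.15],[0,0,0],1],[[0,0,0.15],[0,0,0],1],[[0,0,0.1],[0,0,0],1],[[0,0,0.1],[0,0,0],1],[[0,0,0.1],[0,0,0],1],[[0,0,0.1],[0,0,0],1],[[0,0,0.1],[0,0,0],1],[[0,0,0.1],[0,0,0],1],[[0,0,0.1],[0,0,0],1],[[0,0,0.1],[0,0,0],1]]'
```

```text
clock: 26.85
ee_pos: [0.5244, 0.3174, 0.061]
tool_rot: [-3.138, 0.062, -0.011]
ft_force: [-3.3, -0.8, 10.6]
finger_gap: 0.0003
```

It has hit the hard stop at z=0.061 with 10.6 N, so the button is fully down. Releasing and backing off.

```bash
python3 -m handwheel '[[[0,0,-0.5],[0,0,0],1],[[0,0,-1],[0,0,0],1],[[0,0,-2],[0,0,0],1],[[0,0,-3],[0,0,0],1],[[0,0,-3],[0,0,0],1],[[0,0,-3],[0,0,0],1],[[-2,0,0],[0,0,0],1],[[0,0,0],[0,0,0],1],[[0,0,0],[0,0,0],1],[[0,0,0],[0,0,0],1]]'
python3 - <<'E'
from look import *
print(status.get_state()['ee_pos'])
for n in("top","scene"):
    c=capture(n); save(c,n+"6")
    gray=cv2.cvtColor(c["image"],cv2.COLOR_RGB2GRAY); u=proj(c,[[.604,-.057,.082]])[0].round().astype(int)
    nl,L,st,ce=cv2.connectedComponentsWithStats((gray>120).astype(np.uint8),connectivity=4)
    l=L[u[1],u[0]]; print(n,st[l][4],onplane(c,[ce[l]],.075)[0].round(4))
E
```

```text
clock: 28.1
ee_pos: [0.5051, 0.3179, 0.1888]
tool_rot: [-3.138, 0.063, -0.012]
ft_force: [0.1, -0.3, -0.2]
finger_gap: -0.0002
[0.50505172 0.31793631 0.18879707]
top 202 [ 0.6049 -0.0577  0.075 ]
scene 138 [ 0.6036 -0.0558  0.075 ]
```

View pics/scene6.png

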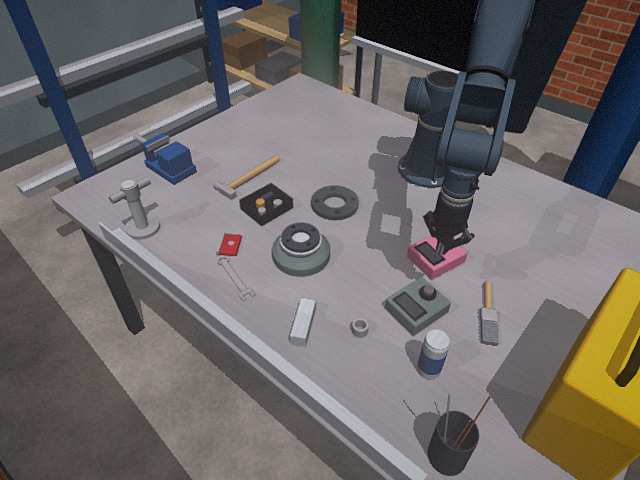

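The flange sits centred on the pan at (301,240), the button at (428,290) is back up, the bystanders are where they were, and the arm is clear at z = 0.19. Handing in.

```bash
python3 -c "
from rig import arm; print(arm.close_job())"
```

```text
the job is handed in; nothing more can be done
None
```

The flange is centred on the pan, the weigh button was pressed fully down and released afterwards, and the job is handed in at about 28 s.

- **Sliding:** I put the closed fingers into the bore, about 7 mm above the pan, and pushed towards +y. The flange broke loose at about 4.3 N, with the pan carried about 17 mm along. I backed off slowly so the pan could swing back, then lifted out.
- **Centring check:** With the pan back at rest, the bore centroids put the flange about 1.7 mm off centre in both views, well inside the 5 mm margin. After the press it had not moved measurably. The circle fits agreed less well: the flange outline came out about 1 to 2.4 mm off, and the last top-view fit of the pan edge was about 2 mm off its first one, from few edge points.
- **Button:** It reached its hard stop at z = 0.061 with 10.6 N, and the last picture shows it up again. In that picture the bystanders look unmoved (checked by eye only) and the arm is clear of everything.

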